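# Load the swing tray and bed it against its stop

## Task

Set the blue-lidded specimen pot down inside the black ring on the tray while the tray is still out at its loading position. Then push the tray near its free corner so that it swings round its pin to the yellow stop, and bed it there: keep it pressed on the rubber buffer with about 8 newtons (never more than 12) for a second, then let go, leaving the tray against the buffer with the pot still in its ring. Leave everything else alone.

Things in the scene. Friction and masses are not known exactly. Their poses are not given: they have to be found in the camera images.
- pot_blue: Closed round specimen pot, white with a blue lid, 50 mm diameter, 24 mm high, about 60 g, standing upright on the table. Origin at the centre of its underside, z up. Two identical pots with a red and a yellow lid are not to be touched; the three swap places.
- tray: Loose aluminium tray: plate 200 x 120 x 14 mm with a blue rim 4 mm wide, 6 mm higher. A fixed pin passes through a hole near one corner, so it can only turn. Origin: hole's centre, on the underside (16 mm above the table); x along the long side away from the hole (plate from -18 to 182 mm), y across (-102 to 18 mm), z up. 0.3 to 0.65 kg.
- ring (a point): Centre of the black ring on the tray, at the level of the plate's top (30 mm above the table), where the pot's underside goes. Ring: inner diameter 58 mm, outer 66 mm, 4 mm high; a 42 mm window goes through the plate inside it. At x 100, y -42 mm in the tray's frame.
- push_point (a point): Good place to push: on the tray's long side at y = 18 mm, the side towards the robot, 22 mm short of its free corner and 160 mm from the hole along x, 10 mm above the underside. Pushing square to this side turns the tray clockwise seen from above, towards the stop. It slides easily (0.3 to 2 N here), but pressing down on it adds drag.
- stand: Fixed grey slab 16 mm high on the table, carrying pin and stop; the tray slides on its top. Origin on the table under the pin's axis, z up; slab from x = -170 to 180 mm, y = -60 to 230 mm in its frame. The tray's heading below is the angle from the stand's x to the tray's x, anticlockwise seen from above: 110 to 138 degrees at the start.
- pin (a point): Axis of the fixed pivot pin at the slab's top. The pin is 12 mm in diameter, the tray's hole 14 mm; a black cap on it, 21 mm across, reaches 50 mm above the table.
- stop: Fixed yellow block 22 x 44 x 34 mm on the stand's far side. An adjusting screw carries a black rubber buffer, 14 mm across, that points to the tray (the stand's -x), its tip 20 to 44 mm out from the block: set anew each time, not measured. It gives 1 mm per 5 N, at most 6 mm. Origin: lower edge of the face towards the tray, at x 148, y 145, z 16 mm in the stand's frame.
- buffer_axis (a point): Point on the buffer's axis, 46 mm out from the block, just short of where the tray can first touch the buffer (fixed; not the buffer's tip). The tray's far long side (y = -102 mm) meets the buffer about 145 mm from the pin, at a heading between 89 and 80 degrees; the buffer feels 0.7 to 1 times the push at push_point, friction taking the rest.
- pot_red: Bystander: identical pot with a red lid, origin at the centre of its underside.
- pot_yellow: Bystander: identical pot with a yellow lid, origin at the centre of its underside.
- glass_dish: Bystander: shallow glass dish, 70 mm diameter, 14 mm high, origin under its centre.
- spatula: Bystander: steel spatula, 160 mm long, lying flat.
There are look-alikes about, which are no part of the job. Leave any green look-alike of the pot_blue alone.

How it is judged:
By the outcome, as a careful person would: the job done as asked, in the order asked, and still so for the second after the job is handed in, with the robot touching nothing.
It also fails if it takes over 72 s, if anything falls off the work surface, if the arm or the gripper's body presses on something with over 40 N, if the wrist force passes 120 N, or if a joint passes its speed limit or range.

## Robot

A 7-joint arm with a two-finger parallel gripper is mounted at the origin on the work surface. World frame = base frame: x ahead of the robot, y to its left, z up, the work surface at z = 0. Lengths are in m, angles in rad, forces in N, time in s.
With the tool pointing down it reaches from about 0.35 to 0.9 m from the base axis. Payload 8.1 kg.
Tool frame: the origin (TCP) lies midway between the tips of the shut fingers; the grasp point (between the pads) lies 19 mm behind it; z points along the fingers, x is the direction in which the jaws open and shut, and the axes are right-handed (so a half turn about z gives the same grasp; the last joint's range is limited). The gripper opens to 92 mm and grips with 3 to 60 N. Pads are 19 mm wide; open, the fingers measure 130 mm over their backs; the gripper's body (75 mm by 190 mm) begins 47 mm behind the grasp point.
Start: joints at [-1.248, 0.434, 0.025, 1.573, -0.012, 1.134, -0.075], TCP at [0.258, 0.569, 0.227] pointing down, gripper open.
Joint ranges: [-2.62, 2.62], [-0.44, 2.09], [-1.27, 1.32], [0.08, 2.57], [-1.32, 4.46], [0.12, 2], [-2.74, 2.74]. Speed limits (rad/s): [2.22, 2.22, 3.01, 3.01, 3.14, 3.14, 3.14].

## Interface

Orientations are given as a rotation vector (axis times angle).
In Python, from cell import arm gives the robot as it stands.
- The arm moves only by the tool jog_arm, never from a script. Its argument "commands" is a list of rows, each an object with "translation": the shift along the tool's x, y, z in mm, a list of three; "turn": the turn, a rotation vector about the tool's x, y, z in rad, a list of three. A call has 1 to 12 rows; each row is the pose to reach, as a shift and turn from the pose commanded when the call began, along the tool's axes at that moment; what a row does not reach only later rows make up. A row lasts 1/12 s, in which the tool goes at most 41.7 mm and 7.16 degrees, less where a joint would pass 70% of its speed; a pose out of reach is approached as far as the arm can. A call with a gripper value outside its range is refused whole. "claw" is the closure, from -1 (fully open) to 1 (shut), so that 0 is half open, set as the call begins (left out, the last holds). The fingers move at their own pace and stop on an object; "grip_force" is the grip in N (left out, the last holds). Time passes only in rows, so rows that repeat a pose let the fingers close. It gives the time, the measured TCP pose, the force and the opening at its end, in the units of the state.
- arm.observe(): the state, without advancing time (a new reading comes with each control period).
- arm.get_image(name): name is "scene" or "top" or "wrist"; returns the picture (384x512x3 uint8, blue, green, red); there is no depth.
- arm.camera_info(name): a dict with "vertical_fov" (degrees; the focal length in pixels is half the picture's height over the tangent of half this angle, whatever the lens; pixels are square), "cx", "cy" (the principal point, pixels), "distortion" ([k1, k2, p1, p2, k3] as OpenCV has them; the pictures are not rectified), "eye" and "rotation" of the camera in the world. Camera axes: x right, y up, looking along -z (the intrinsics and any distortion apply to the point x, -y, -z); pixel columns grow to the right and rows downward; lengths in m; the calibration is good to about 2 mm. A picture is of the moment at which its call begins: read the wrist's pose just before it. camera_info takes no time and is no camera call; for the wrist camera it gives the pose at the moment of the call.
- arm.sign_off(): hands the job in, once; it reports no verdict.
Trained networks look in the newest picture that a camera, given by its name, has taken for a name from the list of things; names that differ only in an ending like _2 or _b are one class to them, and where a whole thing is asked for, a point or a joint stands for the part that bears it (a point fixed in the world has none). Each returns a list of dicts, best first, with "confidence" (0 to 1); they miss things now and then, are a little off and sometimes report something else, mostly with a low value. They report only what shows in the picture. A call takes as long as a camera call. They do not tell look-alikes from the thing itself.
- arm.trace(camera, query): "region" (384x512 bool, what is visible of it) and "box" ([left, top, width, height] in pixels, round what is visible of it).
- arm.landmark_of(camera, query): "at" ([column, row] in pixels: a listed point, or the origin of a listed thing).
The state is a dict: "clock": time; "joints": joint angles; "dq": joint speeds; "joint_efforts": joint torques, N m; "position": TCP position; "ee_rot": TCP orientation; "force": force on the tool from outside, world axes, zero at the start; "ft_torque": the same for the moment, N m; "width": opening from 0.0 (shut) to 1.0 (fully open).
Only numpy, scipy, OpenCV 4.12 (cv2) and the standard library are available. Lean on these libraries where they do the work, as an engineer would, in place of code of your own. Each camera call takes 0.05 s, during which the arm holds its last target. There are 200 camera calls.

## Working session

There is one attempt and no reset: what is moved stays moved. The work goes in short steps, Python scripts to look and compute and a tool call to move; the robot and the scene stay as the last step left them, time stands still between calls to the robot, and variables do not carry over. Pictures are saved under pics/ and viewed, about 8 in all and at most 12, crops included, and the job is handed in when it is done.

Besides the shell and the picture viewer there is one more tool, called after "Call:" as name([rows], argument=value, ...), one row to a line, values as JSON. jog_arm: Moves the arm, as the interface text tells. Its arguments: {"type":"object","properties":{"commands":{"type":"array","items":{"type":"object","properties":{"translation":{"type":"array","items":{"type":"number"}},"turn":{"type":"array","items":{"type":"number"}}}}},"claw":{"type":"number"},"grip_force":{"type":"number"}},"required":["commands"]}

```bash
mkdir -p pics; ls; cat > h.py <<'E'
import numpy as np, cv2
from cell import arm
def cam(name):
    c=arm.camera_info(name); f=192/np.tan(np.radians(c['vertical_fov'])/2)
    return dict(K=np.array([[f,0,c['cx']],[0,f,c['cy']],[0,0,1.]]),d=np.array(c['distortion'],float),e=np.array(c['eye']),R=np.array(c['rotation']))
def ray(c,p):
    u=cv2.undistortPoints(np.array([[p]],float),c['K'],c['d'])[0,0]
    v=c['R']@np.array([u[0],-u[1],-1.]); return v/np.linalg.norm(v)
def atz(c,p,z):
    r=ray(c,p); return c['e']+r*(z-c['e'][2])/r[2]
def tri(cs,ps):
    A=0;b=0
    for c,p in zip(cs,ps):
        r=ray(c,p);M=np.eye(3)-np.outer(r,r);A=A+M;b=b+M@c['e']
    return np.linalg.solve(A,b)
def proj(c,X):
    q=c['R'].T@(np.array(X)-c['e']); q=np.array([q[0],-q[1],-q[2]])
    return cv2.projectPoints(q.reshape(1,1,3),np.zeros(3),np.zeros(3),c['K'],c['d'])[0].ravel()
E
python3 - <<'E'
from h import *
np.set_printoptions(precision=4,suppress=True)
ims=[];cs={}
for n in ['scene','top']:
    cs[n]=cam(n); im=arm.get_image(n); ims.append(im); cv2.imwrite(f'pics/{n}0.png',im)
    print(n,cs[n]['e'])
L={}
for q in ['pot_blue','ring','push_point','pin','buffer_axis','stop','stand','tray']:
    for n in cs:
        r=arm.landmark_of(n,q); L[n,q]=r
        print(n,q,[(np.round(x['at'],1),round(x['confidence'],2)) for x in r[:4]])
    if L['scene',q] and L['top',q]: print('  tri',tri([cs['scene'],cs['top']],[L['scene',q][0]['at'],L['top',q][0]['at']]))
print(arm.observe())
E
```

```text
pics
scene [1.1381 0.4552 0.8462]
top [ 0.3844 -0.0157  1.1974]
scene pot_blue [(array([204.1, 125.1]), 0.71), (array([168.8, 154. ]), 0.54), (array([192.6, 141.7]), 0.42)]
top pot_blue [(array([400.8, 263.2]), 0.84), (array([391.6, 229.6]), 0.76), (array([396.5, 198. ]), 0.76)]
  tri [0.7613 0.2198 1.0218]
scene ring [(array([261.7, 217.7]), 0.81)]
top ring [(array([237.2, 173.7]), 0.88)]
  tri [0.7613 0.2198 1.0218]
scene push_point [(array([288. , 207.9]), 0.72), (array([236.2, 208.9]), 0.63)]
top push_point [(array([222.1, 202.4]), 0.56)]
  tri [0.7613 0.2198 1.0218]
scene pin [(array([234.2, 200.5]), 0.56), (array([224.5, 267.6]), 0.29)]
top pin [(array([277.3, 174.3]), 0.55)]
  tri [0.7613 0.2198 1.0218]
scene buffer_axis [(array([241. , 252.4]), 0.72)]
top buffer_axis [(array([236.1, 132.6]), 0.59)]
  tri [0.7613 0.2198 1.0218]
scene stop [(array([228.3, 266. ]), 0.84), (array([290.5, 208.6]), 0.3)]
top stop [(array([239.9, 118.7]), 0.47)]
  tri [0.7613 0.2198 1.0218]
scene stand [(array([236.7, 207.7]), 0.62)]
top stand [(array([278., 179.]), 0.77)]
  tri [0.7613 0.2198 1.0218]
scene tray [(array([234.9, 205.8]), 0.75)]
top tray [(array([275.6, 178.1]), 0.57)]
  tri [0.7613 0.2198 1.0218]
{'clock': 0.9, 'joints': array([-1.2476,  0.4345,  0.025 ,  1.5732, -0.0116,  1.134 , -0.0751]), 'dq': array([ 0.0007,  0.0009, -0.0004, -0.0033,  0.0003,  0.0014,  0.0006]), 'joint_efforts': array([ -0.0001, -66.7644,   0.9835, -31.4816,  -0.0609,   0.0325,
        -0.    ]), 'position': array([0.2582, 0.5692, 0.2268]), 'ee_rot': array([-2.6407, -1.7018, -0.0001]), 'force': array([-0.3223,  0.6769,  0.0232]), 'ft_torque': array([0.0126, 0.0306, 0.0061]), 'width': 1.0006792137123832}
```

View pics/top0.png

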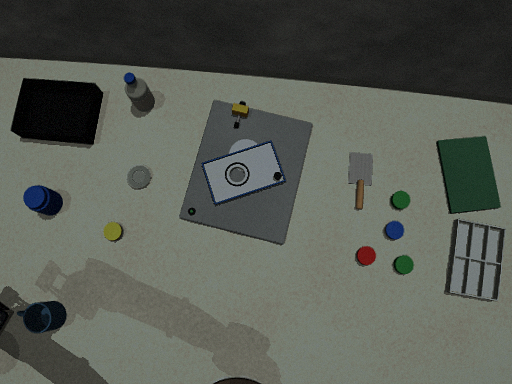

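View pics/scene0.png

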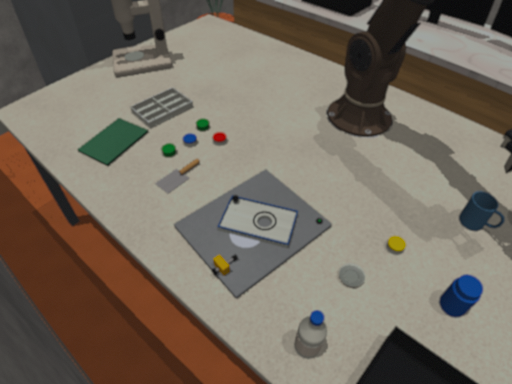

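The blue pot is at about (394,230) in top and (190,139) in scene, with green ones beside it. The tray's pin is at about (277,176), and the stop is at about (240,110). My triangulation is wrong because `rotation` is probably a rotation vector, so I'm fixing that.

```bash
sed -i "s/R=np.array(c\['rotation'\])/R=(lambda r: r if r.shape==(3,3) else cv2.Rodrigues(r)[0])(np.array(c['rotation'],float))/" h.py
python3 - <<'E'
from h import *
np.set_printoptions(precision=4,suppress=True)
print(arm.camera_info('top')['rotation'],arm.camera_info('wrist'))
C=[cam('scene'),cam('top')]
P={'ring':([261.7,217.7],[237.2,173.7]),'push':([288,207.9],[222.1,202.4]),'pin':([234.2,200.5],[277.3,174.3]),'bufax':([241,252.4],[236.1,132.6]),'stop':([228.3,266],[239.9,118.7]),'tray':([234.9,205.8],[275.6,178.1]),'pot':([192.6,141.7],[391.6,229.6])}
for k,(a,b) in P.items(): print(k,tri(C,[a,b]), atz(C[0],a,.03),atz(C[1],b,.03))
# blue pot lid centroid
for n,c,box in (('scene',C[0],(170,120,215,155)),('top',C[1],(375,215,412,245))):
    im=arm.get_image(n); hsv=cv2.cvtColor(im,cv2.COLOR_BGR2HSV)
    m=cv2.inRange(hsv,(105,100,50),(130,255,255)); x0,y0,x1,y1=box
    ys,xs=np.nonzero(m[y0:y1,x0:x1]); p=[xs.mean()+x0,ys.mean()+y0]; print(n,p,len(xs),atz(c,p,.024)); P[n]=p
print(tri(C,[P['scene'],P['top']]))
E
```

```text
[ 0.1764 -0.162  -1.4633] {'vertical_fov': 60.13395041517734, 'cx': 253.50361933747712, 'cy': 192.43900681678497, 'distortion': array([-0.0199,  0.    ,  0.    ,  0.    ,  0.    ]), 'eye': array([0.1889, 0.6003, 0.3858]), 'rotation': array([-0.2503, -0.1635,  1.1366])}
ring [0.65   0.0631 0.0383] [0.6467 0.0562 0.03  ] [0.65   0.0664 0.03  ]
push [0.5696 0.0942 0.0333] [0.5693 0.0895 0.03  ] [0.5681 0.0977 0.03  ]
pin [ 0.6571 -0.0407  0.0381] [ 0.6521 -0.0453  0.03  ] [ 0.6592 -0.0412  0.03  ]
bufax [0.7667 0.0848 0.0214] [0.7695 0.0905 0.03  ] [0.7651 0.0824 0.03  ]
stop [0.8132 0.0808 0.0062] [0.8209 0.0941 0.03  ] [0.8065 0.0765 0.03  ]
tray [ 0.6537 -0.0394  0.0113] [ 0.6654 -0.03    0.03  ] [ 0.6483 -0.0376  0.03  ]
pot [ 0.5405 -0.3608  0.007 ] [ 0.5553 -0.3341  0.03  ] [ 0.5401 -0.3576  0.03  ]
scene [np.float64(189.22680412371133), np.float64(138.12371134020617)] 97 [ 0.5459 -0.3632  0.024 ]
top [np.float64(394.4942528735632), np.float64(229.5823754789272)] 261 [ 0.5417 -0.3672  0.024 ]
[ 0.5422 -0.3686  0.0187]
```

```bash
cat >> h.py <<'E'
def go(pos,yaw=None):
    """tool-frame translation (mm) and turn (rad) to reach world pos with tool down and jaw axis at angle yaw (mod pi)"""
    s=arm.observe(); R=cv2.Rodrigues(np.array(s['ee_rot']))[0]
    t=R.T@(np.array(pos)-s['position'])*1000
    tr=np.zeros(3)
    if yaw is not None:
        best=None
        for y in (yaw,yaw+np.pi):
            x=np.array([np.cos(y),np.sin(y),0]);z=np.array([0,0,-1.]);T=np.c_[x,np.cross(z,x),z]
            r=cv2.Rodrigues(R.T@T)[0].ravel()
            if best is None or np.linalg.norm(r)<np.linalg.norm(best): best=r
        tr=best
    print('pos',s['position'],'jaw yaw deg',np.degrees(np.arctan2(R[1,0],R[0,0])),'z',R[:,2]); print('T',np.round(t,1),'turn',np.round(tr,3),'F',s['force'],'w',s['width'],'t',s['clock'],'q7',s['joints'][6])
E
python3 - <<'E'
from h import *
np.set_printoptions(precision=4,suppress=True)
go([.52,-.36,.2],np.radians(80)); go([.5,.0,.22],np.radians(80))
E
```

```text
pos [0.2582 0.5692 0.2267] jaw yaw deg 65.59565329068569 z [ 0.      0.0001 -1.    ]
T [-738.   622.3   26.7] turn [ 0.    -0.    -0.251] F [0.0499 0.5106 0.093 ] w 1.0002655470898423 t 1.0 q7 -0.07511146502547726
pos [0.2582 0.5692 0.2267] jaw yaw deg 65.59565329068569 z [ 0.      0.0001 -1.    ]
T [-418.4  455.4    6.7] turn [ 0.    -0.    -0.251] F [0.0499 0.5106 0.093 ] w 1.0002655470898423 t 1.0 q7 -0.07511146502547726
```

Call:
jog_arm([
  {"translation": [-418,455,7],"turn": [0,0,-0.25]},
  {"translation": [-418,455,7],"turn": [0,0,-0.25]},
  {"translation": [-418,455,7],"turn": [0,0,-0.25]},
  {"translation": [-418,455,7],"turn": [0,0,-0.25]},
  {"translation": [-418,455,7],"turn": [0,0,-0.25]},
  {"translation": [-418,455,7],"turn": [0,0,-0.25]},
  {"translation": [-418,455,7],"turn": [0,0,-0.25]},
  {"translation": [-418,455,7],"turn": [0,0,-0.25]},
  {"translation": [-418,455,7],"turn": [0,0,-0.25]},
  {"translation": [-418,455,7],"turn": [0,0,-0.25]},
  {"translation": [-418,455,7],"turn": [0,0,-0.25]},
  {"translation": [-418,455,7],"turn": [0,0,-0.25]},
], claw=-0.5)

```text
clock: 2.0
position: [0.4542, 0.1071, 0.2215]
ee_rot: [2.408, 2.018, 0.002]
force: [1.3, -0.1, -0.4]
width: 0.749
```

```bash
python3 - <<'E'
from h import *
np.set_printoptions(precision=4,suppress=True)
go([.52,-.36,.2],np.radians(80))
E
```

```text
pos [0.4542 0.1071 0.2215] jaw yaw deg 79.93220026265118 z [ 0.0009  0.0005 -1.    ]
T [-448.4  146.4   21.3] turn [ 0.001 -0.001 -0.001] F [ 1.256  -0.0951 -0.3673] w 0.748825578028026 t 2.0 q7 1.0980419842069096
```

Call:
jog_arm([
  {"translation": [-448,146,21]},
  {"translation": [-448,146,21]},
  {"translation": [-448,146,21]},
  {"translation": [-448,146,21]},
  {"translation": [-448,146,21]},
  {"translation": [-448,146,21]},
  {"translation": [-448,146,21]},
  {"translation": [-448,146,21]},
  {"translation": [-448,146,21]},
  {"translation": [-448,146,21]},
  {"translation": [-448,146,21]},
  {"translation": [-448,146,21]},
])

```text
schema error: expected keys translation, turn
```

```bash
python3 - <<'E'
from h import *
np.set_printoptions(precision=4,suppress=True)
go([.543,-.366,.2],np.radians(80))
c=cam('wrist'); im=arm.get_image('wrist'); cv2.imwrite('pics/w1.png',im)
print(c['e'],proj(c,[.543,-.366,.024]))
for r in arm.trace('wrist','pot_blue'):
    m=r['region']; print(r['box'],r['confidence'],im[m].mean(0))
E
```

```text
pos [0.4542 0.1071 0.2215] jaw yaw deg 79.93220026265118 z [ 0.0009  0.0005 -1.    ]
T [-450.3  170.1   21.3] turn [ 0.001 -0.001 -0.001] F [ 1.256  -0.0951 -0.3673] w 0.748825578028026 t 2.0 q7 1.0980419842069096
[0.3792 0.1201 0.3805] [-101.6277  300.1227]
[105.6, 198.6, 247.1, 142.2] 0.65 [123.9975 128.7764 129.7664]
```

View pics/w1.png

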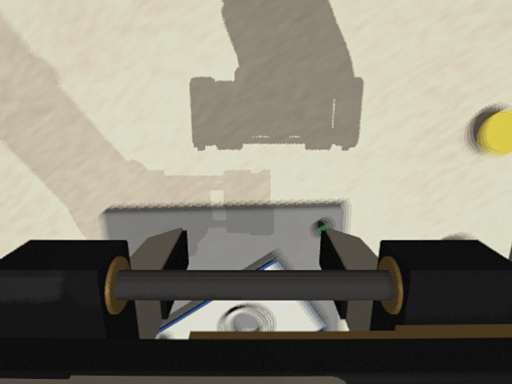

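The move was refused because "turn" was missing. The picture was taken from the old pose: it shows the stand and the ring at (248,318) beyond the fingers.

Call:
jog_arm([
  {"translation": [-448,195,21],"turn": [0,0,0]},
  {"translation": [-448,195,21],"turn": [0,0,0]},
  {"translation": [-448,195,21],"turn": [0,0,0]},
  {"translation": [-448,195,21],"turn": [0,0,0]},
  {"translation": [-448,195,21],"turn": [0,0,0]},
  {"translation": [-448,195,21],"turn": [0,0,0]},
  {"translation": [-448,195,21],"turn": [0,0,0]},
  {"translation": [-448,195,21],"turn": [0,0,0]},
  {"translation": [-448,195,21],"turn": [0,0,0]},
  {"translation": [-448,195,21],"turn": [0,0,0]},
  {"translation": [-448,195,21],"turn": [0,0,0]},
  {"translation": [-448,195,21],"turn": [0,0,0]},
])

```text
clock: 3.1
position: [0.5674, -0.3695, 0.1997]
ee_rot: [2.409, 2.015, -0.001]
force: [0.2, 0.1, 0.3]
width: 0.752
```

```bash
cat > pot.py <<'E'
from h import *
import sys
np.set_printoptions(precision=4,suppress=True)
c=cam('wrist'); im=arm.get_image('wrist'); cv2.imwrite(sys.argv[1],im)
hsv=cv2.cvtColor(im,cv2.COLOR_BGR2HSV); m=cv2.inRange(hsv,(105,120,60),(130,255,255))
n,_,st,ce=cv2.connectedComponentsWithStats(m)
for i in range(1,n):
    if st[i,4]>150: print(st[i],ce[i],atz(c,ce[i],.024))
print('expected',proj(c,[.543,-.366,.024]))
for r in arm.trace('wrist','pot_blue'): print(r['box'],r['confidence'],im[r['region']].mean(0))
go([.543,-.366,.12],np.radians(80))
E
python3 pot.py pics/w2.png
```

```text
[ 227  124   42   46 1530] [247.4948 146.4752] [ 0.54   -0.3705  0.024 ]
expected [252.3669 148.6306]
[230.5, 198.9, 44.5, 45.6] 0.94 [ 73.6019 130.8552  67.5563]
[179.3, 31.0, 52.3, 53.0] 0.86 [ 77.7818 137.4005  70.9869]
[227.3, 120.8, 47.3, 51.0] 0.72 [127.2058  80.4723  55.2094]
pos [ 0.5663 -0.3723  0.1993] jaw yaw deg 79.56096018079431 z [-0.0012 -0.0036 -1.    ]
T [  2.3 -24.   79.3] turn [-0.001  0.004 -0.008] F [-0.3465  0.0146  0.6744] w 0.7519467899721537 t 3.2 q7 2.077678447747245
```

View pics/w2.png

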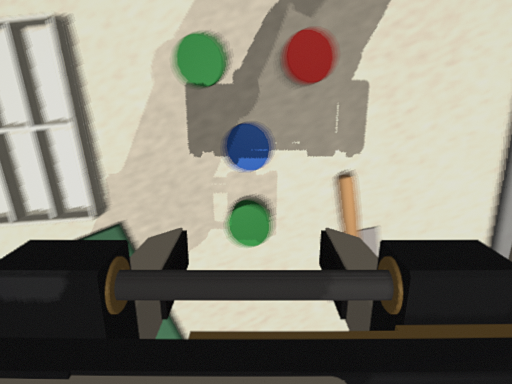

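Blue pot is at (250,146), with green pots at (250,223) and (201,58) and the red one at (309,55). There is free space either side of it along the jaws. I'll move over it, lower down.

Call:
jog_arm([
  {"translation": [0,-13,40],"turn": [0,0,0]},
  {"translation": [4,-26,90],"turn": [0,0,0]},
  {"translation": [4,-26,90],"turn": [0,0,0]},
  {"translation": [4,-26,90],"turn": [0,0,0]},
  {"translation": [4,-26,90],"turn": [0,0,0]},
  {"translation": [4,-26,90],"turn": [0,0,0]},
])

```text
clock: 3.7
position: [0.5446, -0.3583, 0.1125]
ee_rot: [2.404, 2.016, 0.002]
force: [0.6, -0.3, 0.3]
width: 0.752
```

```bash
cat >> pot.py <<'E'
c1=np.array([247.5,146.5])
E
python3 pot.py pics/w3.png
```

```text
[ 210  161   63   62 3021] [241.1797 191.3701] [ 0.5386 -0.3668  0.024 ]
expected [243.1977 196.5216]
[208.3, 156.0, 64.3, 68.9] 0.98 [132.5514  75.1926  43.4614]
[223.8, 251.3, 45.7, 60.9] 0.93 [ 61.8691 120.0567  53.2051]
[141.5, 44.1, 73.1, 72.1] 0.65 [ 74.1087 140.8508  63.1274]
pos [ 0.5443 -0.3585  0.1125] jaw yaw deg 79.95320337492873 z [ 0.0036 -0.002  -1.    ]
T [-7.7  0.  -7.5] turn [ 0.004  0.001 -0.001] F [-0.2965 -0.0398  0.143 ] w 0.7495557515787091 t 3.8 q7 2.1149041768505144
```

View pics/w3.png

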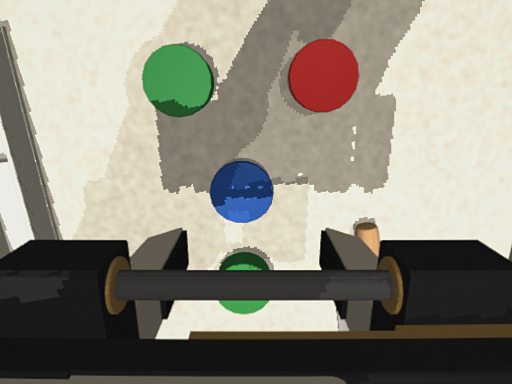

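Sharp view: the blue lid is at (241,191), which puts the pot at about (0.539,-0.367), and the jaws clear the neighbours. I'll descend so the tips are 8 mm above the table, then grip.

Call:
jog_arm([
  {"translation": [-9,-4,20],"turn": [0,0,0]},
  {"translation": [-9,-4,40],"turn": [0,0,0]},
  {"translation": [-9,-4,60],"turn": [0,0,0]},
  {"translation": [-9,-4,75],"turn": [0,0,0]},
  {"translation": [-9,-4,88],"turn": [0,0,0]},
  {"translation": [-9,-4,98],"turn": [0,0,0]},
  {"translation": [-9,-4,104],"turn": [0,0,0]},
  {"translation": [-9,-4,104],"turn": [0,0,0]},
  {"translation": [-9,-4,104],"turn": [0,0,0]},
])

```text
clock: 4.55
position: [0.5373, -0.3661, 0.0065]
ee_rot: [2.408, 2.017, 0.0]
force: [-1.1, 0.1, 0.7]
width: 0.746
```

```bash
python3 - <<'E'
from h import *
go([.539,-.367,.008],np.radians(80))
E
```

```text
pos [ 0.53726689 -0.36609704  0.00650446] jaw yaw deg 79.92245997895523 z [ 4.69834273e-04 -3.05308518e-04 -9.99999843e-01]
T [-0.6  1.9 -1.5] turn [ 0.001  0.    -0.001] F [-1.08796289  0.126615    0.65449388] w 0.745839893433918 t 4.55 q7 2.1731660727383
```

Call:
jog_arm([
  {"translation": [0,2,-3],"turn": [0,0,0]},
  {"translation": [0,2,-3],"turn": [0,0,0]},
  {"translation": [0,2,-3],"turn": [0,0,0]},
])

```text
clock: 4.8
position: [0.5397, -0.3665, 0.0101]
ee_rot: [2.406, 2.017, 0.001]
force: [-0.6, -0.9, 0.1]
width: 0.753
```

Call:
jog_arm([
  {"translation": [0,0,0],"turn": [0,0,0]},
  {"translation": [0,0,0],"turn": [0,0,0]},
  {"translation": [0,0,0],"turn": [0,0,0]},
  {"translation": [0,0,0],"turn": [0,0,0]},
  {"translation": [0,0,0],"turn": [0,0,0]},
  {"translation": [0,0,0],"turn": [0,0,0]},
  {"translation": [0,0,0],"turn": [0,0,0]},
  {"translation": [0,0,0],"turn": [0,0,0]},
], claw=1, grip_force=15)

```text
clock: 5.47
position: [0.5389, -0.3662, 0.0091]
ee_rot: [2.408, 2.018, 0.0]
force: [-1.0, 0.1, 1.8]
width: 0.541
```

The grip holds: an opening of 0.541 corresponds to 49.8 mm. I'll lift and carry it to short of the ring.

Call:
jog_arm([
  {"translation": [0,0,-25],"turn": [0,0,0]},
  {"translation": [0,0,-60],"turn": [0,0,0]},
  {"translation": [0,0,-100],"turn": [0,0,0]},
  {"translation": [20,0,-120],"turn": [0,0,0]},
  {"translation": [55,0,-120],"turn": [0,0,0]},
  {"translation": [90,0,-120],"turn": [0,0,0]},
  {"translation": [125,0,-120],"turn": [0,0,0]},
  {"translation": [160,0,-120],"turn": [0,0,0]},
  {"translation": [195,0,-120],"turn": [0,0,0]},
  {"translation": [230,0,-120],"turn": [0,0,0]},
  {"translation": [265,0,-120],"turn": [0,0,0]},
  {"translation": [300,0,-120],"turn": [0,0,0]},
])

```text
clock: 6.47
position: [0.5913, -0.0691, 0.129]
ee_rot: [-2.408, -2.018, -0.0]
force: [1.5, 0.6, 0.1]
width: 0.541
```

```bash
python3 - <<'E'
from h import *
go([.625,.06,.15],np.radians(80))
E
```

```text
pos [ 0.59134455 -0.06906631  0.12903353] jaw yaw deg 79.91620474290328 z [-1.53177074e-05  8.22975136e-05 -9.99999996e-01]
T [133.   10.5 -21. ] turn [-0.    -0.    -0.001] F [1.47902414 0.6334287  0.14214378] w 0.5414450148120135 t 6.4667 q7 1.6245087447793254
```

Call:
jog_arm([
  {"translation": [35,19,-12],"turn": [0,0,0]},
  {"translation": [72,38,-24],"turn": [0,0,0]},
  {"translation": [108,57,-24],"turn": [0,0,0]},
  {"translation": [145,76,-24],"turn": [0,0,0]},
  {"translation": [145,76,-24],"turn": [0,0,0]},
  {"translation": [145,76,-24],"turn": [0,0,0]},
  {"translation": [145,76,-24],"turn": [0,0,0]},
  {"translation": [145,76,-24],"turn": [0,0,0]},
])

```text
clock: 7.13
position: [0.691, 0.0568, 0.1529]
ee_rot: [2.41, 2.015, -0.002]
force: [-0.1, -0.2, -0.6]
width: 0.538
```

```bash
cat > ring.py <<'E'
from h import *
import sys
np.set_printoptions(precision=4,suppress=True)
c=cam('wrist'); im=arm.get_image('wrist'); cv2.imwrite(sys.argv[1],im)
for q,z in (('ring',.03),('pin',.05),('push_point',.026),('buffer_axis',.033),('stop',.016)):
    for r in arm.landmark_of('wrist',q)[:2]: print(q,r['at'],r['confidence'],atz(c,r['at'],z))
print('exp ring',proj(c,[.65,.064,.03]))
for r in arm.trace('wrist','pot_blue')[:2]: print('pot',r['box'],r['confidence'],im[r['region']].mean(0))
go([.65,.064,.08],np.radians(80))
E
python3 ring.py pics/w4.png
```

```text
ring [142.3, 155.9] 0.62 [ 0.6479 -0.0324  0.03  ]
pin [137.8, 160.5] 0.89 [ 0.6486 -0.0297  0.05  ]
push_point [277.0, 31.1] 0.66 [0.5708 0.0975 0.026 ]
stop [300.2, 296.7] 0.58 [0.8191 0.0826 0.016 ]
exp ring [253.0759 138.2716]
pot [203.8, 203.6, 100.7, 103.1] 0.78 [101.2859  58.5428  34.6502]
pos [0.6915 0.0582 0.1533] jaw yaw deg 79.8811241112842 z [ 0.0003  0.0001 -1.    ]
T [ -1.6 -41.9  73.3] turn [ 0.    -0.    -0.002] F [ 0.1181  0.6719 -0.7998] w 0.5384106138270319 t 7.4833 q7 1.4239405291701894
```

View pics/w4.png

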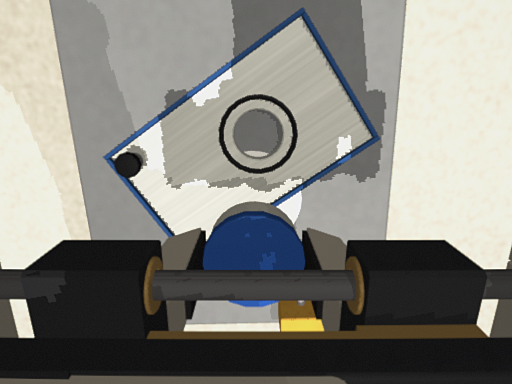

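The ring is centred near (258,133), the pin cap is at (128,165), and the held blue lid is around (254,254). I'll fit the ring's and lid's outlines.

```bash
python3 - <<'E'
from h import *
np.set_printoptions(precision=4,suppress=True)
im=cv2.imread('pics/w4.png'); c=cam('wrist')
g=cv2.cvtColor(im,cv2.COLOR_BGR2GRAY); m=(g<60).astype(np.uint8); 
n,l,st,ce=cv2.connectedComponentsWithStats(m)
for i in range(1,n):
    x,y,w,h,a=st[i]
    if a>150 and y+h<235:
        cn=max(cv2.findContours((l==i).astype(np.uint8),0,1)[0],key=len)
        e=cv2.fitEllipse(cn); print(st[i],e,'z34',atz(c,e[0],.034),'z50',atz(c,e[0],.05))
hsv=cv2.cvtColor(im,cv2.COLOR_BGR2HSV); m=cv2.inRange(hsv,(105,120,40),(130,255,255)); m[:,:200]=0;m[:,310:]=0;m[:208]=0;m[310:]=0
ys,xs=np.nonzero(m); 
# lid circle fit from left/right/bottom/top extremes
cn=max(cv2.findContours(m,0,1)[0],key=len); h=cv2.convexHull(cn); e=cv2.fitEllipse(h); (a,b),r=cv2.minEnclosingCircle(cn); print('lid',e,(a,b),r)
s=arm.observe(); z=s['position'][2]-.0095+.024
print('lid world',atz(c,e[0],z),atz(c,(a,b),z),s['position'],'tcp px at lid height',proj(c,[*s['position'][:2],z]))
E
```

```text
[230  11 148 194 935] ((292.096435546875, 108.7514419555664), (135.56649780273438, 165.76663208007812), 168.8187255859375) z34 [0.6322 0.1011 0.034 ] z50 [0.6313 0.0994 0.05  ]
[219  95  78  78 965] ((257.6003723144531, 133.5943603515625), (76.99274444580078, 77.4192123413086), 8.030338287353516) z34 [0.647 0.07  0.034] z50 [0.6453 0.07   0.05  ]
lid ((253.3664093017578, 259.0036926269531), (96.95436096191406, 102.01068115234375), 87.52774810791016) (253.20274353027344, 259.8302001953125) 51.30085372924805
lid world [0.6911 0.0583 0.1678] [0.6915 0.0581 0.1678] [0.6915 0.0582 0.1533] tcp px at lid height [253.2864 259.857 ]
```

Call:
jog_arm([
  {"translation": [2,-23,0],"turn": [0,0,0]},
  {"translation": [4,-46,20],"turn": [0,0,0]},
  {"translation": [4,-46,45],"turn": [0,0,0]},
  {"translation": [4,-46,70],"turn": [0,0,0]},
  {"translation": [4,-46,90],"turn": [0,0,0]},
  {"translation": [4,-46,102],"turn": [0,0,0]},
  {"translation": [4,-46,105],"turn": [0,0,0]},
  {"translation": [4,-46,105],"turn": [0,0,0]},
  {"translation": [4,-46,105],"turn": [0,0,0]},
  {"translation": [4,-46,105],"turn": [0,0,0]},
])

```text
clock: 8.32
position: [0.6481, 0.0706, 0.0495]
ee_rot: [2.407, 2.017, 0.003]
force: [0.9, -0.5, 0.2]
width: 0.54
```

```bash
python3 - <<'E'
from h import *
np.set_printoptions(precision=4,suppress=True)
c=cam('wrist'); go([.647,.07,.0395],np.radians(80)); im=arm.get_image('wrist')
p=np.array([proj(c,[.647+.033*np.cos(a),.07+.033*np.sin(a),.034]) for a in np.linspace(0,6.28,40)])
cv2.polylines(im,[p.astype(int)],True,(0,0,255),1)
cv2.imwrite('pics/w5.png',cv2.resize(im[80:330,120:400],None,fx=2.4,fy=2.4))
E
```

```text
pos [0.6481 0.0706 0.0495] jaw yaw deg 79.91447659203571 z [ 0.0022  0.0003 -1.    ]
T [-0.8 -1.  10. ] turn [ 0.002 -0.001 -0.001] F [ 0.9306 -0.4519  0.1506] w 0.5402815739089616 t 8.3167 q7 1.4349110853702691
```

View pics/w5.png

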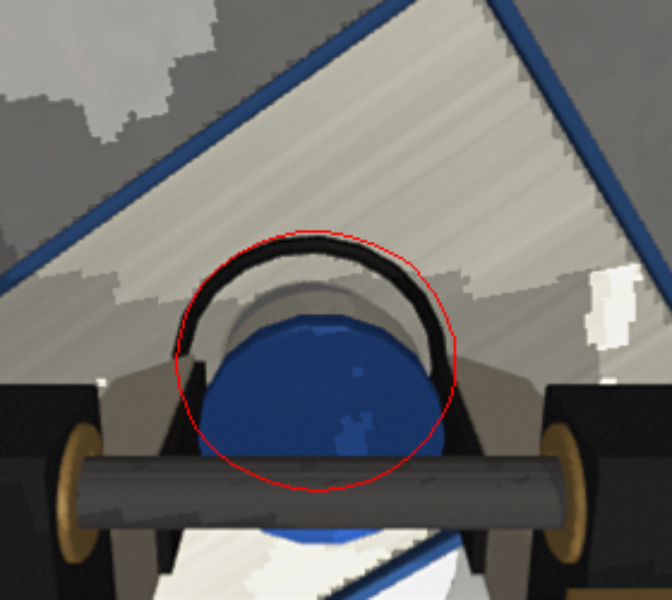

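Most of the near arc of the ring shows, and it deviates slightly from my predicted circle (red). I'll fit the arc.

```bash
python3 - <<'E'
from h import *
from scipy.optimize import least_squares
np.set_printoptions(precision=4,suppress=True)
c=cam('wrist'); im=arm.get_image('wrist'); g=cv2.cvtColor(im,cv2.COLOR_BGR2GRAY)
m=(g<60).astype(np.uint8)
pts=[]
c0=proj(c,[.647,.07,.034])
for a in np.radians(np.arange(205,336,2.)):   # image directions upward
    for r in np.arange(75,35,-.5):
        u,v=c0+r*np.array([np.cos(a),np.sin(a)])
        if m[int(round(v)),int(round(u))] and (im[int(round(v)),int(round(u))].max()-im[int(round(v)),int(round(u))].min())<25: pts.append((u,v));break
pts=np.array(pts); print(len(pts),c0, pts[::6])
for z in (.030,.034):
    W=np.array([atz(c,p,z)[:2] for p in pts])
    f=lambda q:np.hypot(W[:,0]-q[0],W[:,1]-q[1])-q[2]
    s=least_squares(f,[.647,.07,.033],loss='soft_l1',f_scale=.0005); f2=lambda q:f([q[0],q[1],.033]); s2=least_squares(f2,[.647,.07],loss='soft_l1',f_scale=.0005)
    print(z,s.x,np.abs(s.fun).mean(),s2.x,np.abs(s2.fun).mean())
go([.647,.07,.0395],np.radians(80))
E
```

```text
66 [251.7319 233.328 ] [[197.8066 208.1822]
 [204.6124 197.8209]
 [213.6805 189.5549]
 [224.3402 183.912 ]
 [235.3591 179.775 ]
 [246.9383 178.5373]
 [258.3128 179.7305]
 [269.4754 181.7973]
 [279.2864 187.4696]
 [288.2188 194.2006]
 [296.3757 202.0681]]
0.03 [0.6486 0.0679 0.033 ] 0.00017780254060942996 [0.6486 0.0679] 0.00017780499018568444
0.034 [0.6469 0.0682 0.0323] 0.00017382673917958982 [0.6478 0.0681] 0.00020217701272021496
pos [0.6479 0.0707 0.0493] jaw yaw deg 79.9190116718274 z [ 0.002   0.0005 -1.    ]
T [-0.9 -0.8  9.8] turn [ 0.002 -0.001 -0.001] F [ 1.0702 -0.0212 -0.4788] w 0.5377847996824371 t 8.4167 q7 1.4349778141364695
```

Call:
jog_arm([
  {"translation": [-2.5,0,0],"turn": [0,0,0]},
  {"translation": [-2.5,0,2],"turn": [0,0,0]},
  {"translation": [-2.5,0,4],"turn": [0,0,0]},
  {"translation": [-2.5,0,5.5],"turn": [0,0,0]},
  {"translation": [-2.5,0,7],"turn": [0,0,0]},
  {"translation": [-2.5,0,8],"turn": [0,0,0]},
  {"translation": [-2.5,0,9],"turn": [0,0,0]},
  {"translation": [-2.5,0,9],"turn": [0,0,0]},
  {"translation": [-2.5,0,9],"turn": [0,0,0]},
])

```text
clock: 9.17
position: [0.6466, 0.0682, 0.0391]
ee_rot: [2.408, 2.018, 0.0]
force: [-0.8, 0.2, 1.2]
width: 0.538
```

Call:
jog_arm([
  {"translation": [0,0,0.8],"turn": [0,0,0]},
  {"translation": [0,0,1.5],"turn": [0,0,0]},
  {"translation": [0,0,1.5],"turn": [0,0,0]},
])

```text
clock: 9.42
position: [0.6472, 0.0682, 0.039]
ee_rot: [2.408, 2.017, 0.002]
force: [-3.2, 0.4, 12.9]
width: 0.54
```

The pot's underside is at 0.0299 m, which is plate level, so it is inside the ring. I'll ease off and release.

Call:
jog_arm([
  {"translation": [0,0,-1],"turn": [0,0,0]},
  {"translation": [0,0,-1],"turn": [0,0,0]},
])

```text
clock: 9.58
position: [0.6469, 0.0682, 0.0391]
ee_rot: [2.408, 2.017, 0.001]
force: [-1.7, -1.0, 7.7]
width: 0.538
```

Call:
jog_arm([
  {"translation": [0,0,0],"turn": [0,0,0]},
  {"translation": [0,0,0],"turn": [0,0,0]},
  {"translation": [0,0,0],"turn": [0,0,0]},
  {"translation": [0,0,0],"turn": [0,0,0]},
  {"translation": [0,0,-5],"turn": [0,0,0]},
  {"translation": [0,0,-20],"turn": [0,0,0]},
  {"translation": [0,0,-50],"turn": [0,0,0]},
  {"translation": [0,0,-85],"turn": [0,0,0]},
  {"translation": [0,20,-110],"turn": [0,0,0]},
  {"translation": [0,40,-110],"turn": [0,0,0]},
  {"translation": [0,40,-110],"turn": [0,0,0]},
  {"translation": [0,40,-110],"turn": [0,0,0]},
], claw=-0.5)

```text
clock: 10.58
position: [0.6865, 0.0608, 0.1489]
ee_rot: [2.408, 2.017, 0.001]
force: [-0.7, 0.6, -0.6]
width: 0.748
```

```bash
python3 - <<'E'
from h import *
np.set_printoptions(precision=4,suppress=True)
import time
c=cam('wrist'); im=arm.get_image('wrist'); cv2.imwrite('pics/w6.png',im); print(c['e'])
g=cv2.cvtColor(im,cv2.COLOR_BGR2GRAY); m=(g<60).astype(np.uint8); n,l,st,ce=cv2.connectedComponentsWithStats(m)
for i in range(1,n):
    x,y,w,h,a=st[i]
    if a>100 and y+h<250:
        cn=max(cv2.findContours((l==i).astype(np.uint8),0,1)[0],key=len)
        if len(cn)>5: e=cv2.fitEllipse(cn); print(st[i],e,'z34',atz(c,e[0],.034),'z50',atz(c,e[0],.05))
hsv=cv2.cvtColor(im,cv2.COLOR_BGR2HSV); m=cv2.inRange(hsv,(105,120,40),(130,255,255)); n,l,st,ce=cv2.connectedComponentsWithStats(m)
for i in range(1,n):
    if st[i,4]>100: print('blue',st[i],ce[i],atz(c,ce[i],.054))
for q,z in (('pin',.05),('push_point',.026),('buffer_axis',.033),('stop',.016)):
    for r in arm.landmark_of('wrist',q)[:2]: print(q,r['at'],r['confidence'],atz(c,r['at'],z))
go([.55,.12,.1],np.radians(80))
E
```

```text
[0.6115 0.074  0.3079]
[156  98  34  27 122] ((172.52639770507812, 110.602294921875), (3.4201407432556152, 47.87934494018555), 53.29880142211914) z34 [0.6114 0.0084 0.034 ] z50 [0.6114 0.0122 0.05  ]
[215 102  79  78 976] ((253.90689086914062, 140.4776153564453), (77.3566665649414, 77.69927978515625), 84.98146057128906) z34 [0.6466 0.0686 0.034 ] z50 [0.6445 0.0689 0.05  ]
[103 159  59  74 698] ((414.61895751953125, 418.84326171875), (73.4228286743164, 792.5858764648438), 130.4167022705078) z34 [0.9758 0.1888 0.034 ] z50 [0.9546 0.1821 0.05  ]
blue [  99   15  278  252 3121] [248.0131 135.3345] [0.6394 0.0653 0.054 ]
blue [ 222  113   65   65 3242] [253.9901 144.8942] [0.6473 0.0685 0.054 ]
pin [131.1, 165.7] 0.8 [ 0.6469 -0.0304  0.05  ]
push_point [276.0, 36.8] 0.57 [0.571  0.0996 0.026 ]
buffer_axis [294.7, 269.0] 0.61 [0.7702 0.085  0.033 ]
stop [294.8, 302.5] 0.64 [0.8179 0.0805 0.016 ]
pos [0.685  0.0615 0.148 ] jaw yaw deg 79.93789251294996 z [-0.0015  0.0001 -1.    ]
T [  34.1 -143.1   48.2] turn [-0.002  0.    -0.001] F [ 0.4016  0.0752 -0.4158] w 0.7487308342493622 t 10.8333 q7 1.4211326991608546
```

View pics/w6.png

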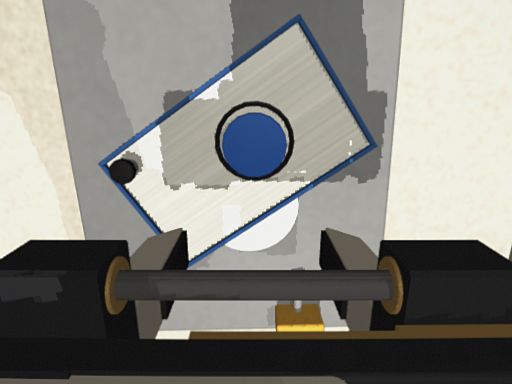

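The pot sits in the ring (pot 0.6473, 0.0685; ring 0.6466, 0.0686). The tray's corners are at (299,17), (376,145) and (100,163), and the cap is at (122,171). Next I'll fit the tray's pose and plan the push arc.

```bash
cat > tray.py <<'E'
from h import *
from scipy.optimize import least_squares
np.set_printoptions(precision=4,suppress=True)
def fit(c,obs):
    """obs: list of (local xy mm, z m, pixel); returns pin x,y and heading"""
    L=np.array([o[0] for o in obs])/1000.
    W=np.array([atz(c,o[2],o[1])[:2] for o in obs])
    def f(q):
        R=np.array([[np.cos(q[2]),-np.sin(q[2])],[np.sin(q[2]),np.cos(q[2])]])
        return (q[:2]+L@R.T-W).ravel()
    s=least_squares(f,[.655,-.035,2.0]); print('resid mm',(s.fun.reshape(-1,2)*1000).round(1).tolist()); return s.x
def place(q,x,y,h=None):
    h=q[2] if h is None else h
    return q[:2]+np.array([x*np.cos(h)-y*np.sin(h),x*np.sin(h)+y*np.cos(h)])/1000.
E
python3 - <<'E'
from tray import *
c=cam('wrist')
q=fit(c,[((182,18),.036,(299.5,15.5)),((182,-102),.036,(376.5,144.5)),((-18,18),.036,(98.5,163)),((100,-42),.034,(253.9,140.5)),((0,0),.05,(122,171))])
print(q,np.degrees(q[2]))
np.save('q.npy',q)
# direction of stand: buffer axis at stand (102,145)
b=np.array([.7685,.085]); v=b-q[:2]; print('stand angle',np.degrees(np.arctan2(v[1],v[0])-np.arctan2(145,102)),np.linalg.norm(v),np.hypot(102,145))
p=place(q,160,18+28); print('start',p); go([*p,.12],q[2]); go([*p,.021],q[2])
E
```

```text
resid mm [[-2.3, 0.7], [1.1, 1.3], [-0.3, -1.3], [0.8, 0.3], [0.6, -1.0]]
[ 0.6487 -0.0388  1.9971] 114.42529151732276
stand angle -8.9272829047793 0.17228386986557462 177.28226081590904
start [0.5407 0.0878]
pos [0.685  0.0615 0.148 ] jaw yaw deg 79.93789251294996 z [-0.0015  0.0001 -1.    ]
T [   0.8 -146.7   28.2] turn [-0.002 -0.    -0.602] F [ 0.4016  0.0752 -0.4158] w 0.7487308342493622 t 10.8333 q7 1.4211326991608546
pos [0.685  0.0615 0.148 ] jaw yaw deg 79.93789251294996 z [-0.0015  0.0001 -1.    ]
T [   0.8 -146.5  127.2] turn [-0.002 -0.    -0.602] F [ 0.4016  0.0752 -0.4158] w 0.7487308342493622 t 10.8333 q7 1.4211326991608546
```

Call:
jog_arm([
  {"translation": [0,-35,0],"turn": [0,0,-0.11]},
  {"translation": [1,-70,5],"turn": [0,0,-0.22]},
  {"translation": [1,-105,15],"turn": [0,0,-0.33]},
  {"translation": [1,-147,28],"turn": [0,0,-0.44]},
  {"translation": [1,-147,28],"turn": [0,0,-0.55]},
  {"translation": [1,-147,28],"turn": [0,0,-0.6]},
  {"translation": [1,-147,28],"turn": [0,0,-0.6]},
  {"translation": [1,-147,28],"turn": [0,0,-0.6]},
  {"translation": [1,-147,28],"turn": [0,0,-0.6]},
], claw=1)

```text
clock: 11.58
position: [0.5419, 0.0879, 0.1207]
ee_rot: [1.707, 2.637, 0.001]
force: [0.1, -0.4, -0.4]
width: 0.146
```

```bash
python3 - <<'E'
from tray import *
q=np.load('q.npy')
c=cam('wrist'); im=arm.get_image('wrist')
for x,y,z in ((160,18,.026),(182,18,.036),(-18,18,.036)):
    P=[*place(q,x,y),z]; cv2.circle(im,tuple(int(v) for v in proj(c,P)),3,(0,0,255),1)
cv2.imwrite('pics/w7.png',im)
go([*place(q,160,46),.021],q[2])
E
```

```text
pos [0.5419 0.0878 0.1207] jaw yaw deg 114.18496991224956 z [ 0.0005 -0.     -1.    ]
T [ 0.5 -1.1 99.7] turn [ 0.     0.    -0.004] F [0.1445 1.2396 0.3843] w 0.10441820088647812 t 11.6333 q7 1.8414343781351774
```

View pics/w7.png

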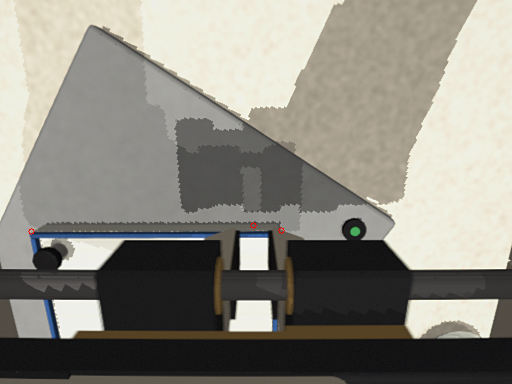

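The tray's near side is at row 234, close to the prediction (red marks). A black knob with a green dot sits on the slab at (354,230), so I'll check its height against the gripper body before descending.

```bash
python3 - <<'E'
from tray import *
C=[cam('scene'),cam('top')]
print(tri(C,[[319,220.5],[192,211.5]]),atz(C[1],[192,211.5],.05))
c=cam('wrist'); print([atz(c,(354,230),z) for z in (.03,.05)])
q=np.load('q.npy'); s=arm.observe(); print(s['position'],s['width'])
for h in (114,100,88,78):
    p=place(q,160,18+9.5,np.radians(h)); print(h,p)
E
```

```text
[0.5372 0.1773 0.0154] [0.533  0.1711 0.05  ]
[array([0.5346, 0.1747, 0.03  ]), array([0.5296, 0.1653, 0.05  ])]
[0.5419 0.0878 0.1207] 0.10441820088647812
114 [0.5585 0.0962]
100 [0.5938 0.114 ]
88 [0.6268 0.122 ]
78 [0.6551 0.1234]
```

The knob is low (about 15–30 mm), so it is clear. I'll descend and push forward to just short of contact.

Call:
jog_arm([
  {"translation": [0,0,30],"turn": [0,0,0]},
  {"translation": [0,0,60],"turn": [0,0,0]},
  {"translation": [0,0,80],"turn": [0,0,0]},
  {"translation": [0,0,92],"turn": [0,0,0]},
  {"translation": [0,0,98],"turn": [0,0,0]},
  {"translation": [0,0,98],"turn": [0,0,0]},
  {"translation": [0,5,98],"turn": [0,0,0]},
  {"translation": [0,10,98],"turn": [0,0,0]},
  {"translation": [0,13,98],"turn": [0,0,0]},
  {"translation": [0,14,98],"turn": [0,0,0]},
  {"translation": [0,14,98],"turn": [0,0,0]},
  {"translation": [0,14,98],"turn": [0,0,0]},
])

```text
clock: 12.63
position: [0.5543, 0.0937, 0.0229]
ee_rot: [1.704, 2.639, 0.001]
force: [-1.1, -0.4, 1.0]
width: 0.004
```

```bash
cat > arc.py <<'E'
from tray import *
import sys
# rows for a rotation of the tool about the pin, along current tool axes; args: degrees, rows, extra inward mm
q=np.load('q.npy'); s=arm.observe(); R=cv2.Rodrigues(np.array(s['ee_rot']))[0]
r=s['position'][:2]-q[:2]; yaw=np.arctan2(R[1,0],R[0,0])
print('pos',s['position'],'yaw',np.degrees(yaw),'local',[r@[np.cos(yaw),np.sin(yaw)],r@[-np.sin(yaw),np.cos(yaw)]],'F tool',R.T@s['force'],'w',s['width'],'t',s['clock'])
D,n=float(sys.argv[1]),int(sys.argv[2])
for k in range(1,n+1):
    a=np.radians(D*k/n); M=np.array([[np.cos(a),np.sin(a)],[-np.sin(a),np.cos(a)]])
    d=np.r_[(M-np.eye(2))@r,0]; print(np.round(R.T@d*1000,1),round(a,3))
E
python3 arc.py 24 12
```

```text
pos [0.5543 0.0937 0.0229] yaw 114.30064193619697 local [np.float64(0.15963022151222306), np.float64(0.0314557970874642)] F tool [ 0.1413 -1.1687 -0.9768] w 0.004087843714891044 t 12.6333
[1.  5.6 0. ] 0.035
[ 1.8 11.2  0. ] 0.07
[ 2.4 16.9  0. ] 0.105
[ 2.8 22.5  0. ] 0.14
[ 3.  28.2  0. ] 0.175
[ 3.1 33.9  0. ] 0.209
[ 2.9 39.6  0. ] 0.244
[ 2.5 45.2  0. ] 0.279
[ 1.9 50.9  0. ] 0.314
[ 1.1 56.5  0. ] 0.349
[ 0.2 62.1  0. ] 0.384
[-1.  67.6  0. ] 0.419
```

Call:
jog_arm([
  {"translation": [0.5,2.8,0],"turn": [0,0,0.017]},
  {"translation": [1,5.6,0],"turn": [0,0,0.035]},
  {"translation": [1.8,11.2,0],"turn": [0,0,0.07]},
  {"translation": [2.4,16.9,0],"turn": [0,0,0.105]},
  {"translation": [2.8,22.5,0],"turn": [0,0,0.14]},
  {"translation": [3,28.2,0],"turn": [0,0,0.175]},
  {"translation": [3.1,33.9,0],"turn": [0,0,0.209]},
  {"translation": [2.9,39.6,0],"turn": [0,0,0.244]},
  {"translation": [2.5,45.2,0],"turn": [0,0,0.279]},
  {"translation": [1.9,50.9,0],"turn": [0,0,0.314]},
  {"translation": [1.5,53.7,0],"turn": [0,0,0.331]},
  {"translation": [1.1,56.5,0],"turn": [0,0,0.349]},
])

```text
clock: 13.63
position: [0.6052, 0.1182, 0.0224]
ee_rot: [-2.137, -2.302, 0.0]
force: [-1.3, 0.6, -0.5]
width: 0.006
```

```bash
python3 - <<'E'
from tray import *
im=arm.get_image('wrist'); t=arm.get_image('top')
o=np.vstack([im,cv2.resize(t[80:260,160:330],(512,216*512//512+0),interpolation=cv2.INTER_CUBIC)]) if 0 else im
cv2.imwrite('pics/w8.png',np.hstack([cv2.resize(im,(400,300)),cv2.resize(t[90:240,170:370],(400,300),interpolation=cv2.INTER_CUBIC)]))
E
python3 arc.py 12 12
```

```text
pos [0.6055 0.1181 0.0225] yaw 94.28285721982353 local [np.float64(0.1597515580360084), np.float64(0.0313525508306863)] F tool [0.791  0.4519 0.1167] w 0.005628109149863065 t 13.7333
[0.5 2.8 0. ] 0.017
[1.  5.6 0. ] 0.035
[1.4 8.4 0. ] 0.052
[ 1.8 11.2  0. ] 0.07
[ 2.1 14.   0. ] 0.087
[ 2.4 16.9  0. ] 0.105
[ 2.6 19.7  0. ] 0.122
[ 2.8 22.5  0. ] 0.14
[ 2.9 25.4  0. ] 0.157
[ 3.  28.2  0. ] 0.175
[ 3.  31.1  0. ] 0.192
[ 3.  33.9  0. ] 0.209
```

View pics/w8.png

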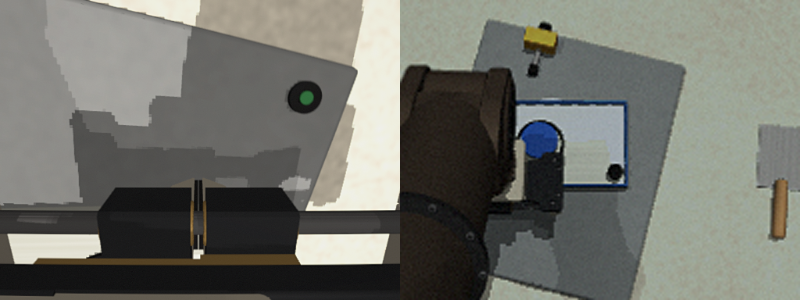

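The tray follows the finger with the pot still in its ring. The buffer tip is at (532,70) in the right panel and the tray's side at row 102, about 40 mm apart. I'll continue more slowly.

Call:
jog_arm([
  {"translation": [0.5,2.8,0],"turn": [0,0,0.017]},
  {"translation": [1,5.6,0],"turn": [0,0,0.035]},
  {"translation": [1.4,8.4,0],"turn": [0,0,0.052]},
  {"translation": [1.8,11.2,0],"turn": [0,0,0.07]},
  {"translation": [2.1,14,0],"turn": [0,0,0.087]},
  {"translation": [2.4,16.9,0],"turn": [0,0,0.105]},
  {"translation": [2.6,19.7,0],"turn": [0,0,0.122]},
  {"translation": [2.8,22.5,0],"turn": [0,0,0.14]},
  {"translation": [2.9,24,0],"turn": [0,0,0.148]},
  {"translation": [2.9,25.4,0],"turn": [0,0,0.157]},
  {"translation": [2.9,25.4,0],"turn": [0,0,0.157]},
])

```text
clock: 14.65
position: [0.6307, 0.1227, 0.0226]
ee_rot: [2.311, 2.128, 0.0]
force: [0.3, -0.6, 0.0]
width: 0.002
```

```bash
python3 - <<'E'
from tray import *
t=arm.get_image('top'); s=arm.get_image('scene')
cv2.imwrite('pics/w9.png',np.hstack([cv2.resize(s[185:285,190:320],(390,300),interpolation=cv2.INTER_CUBIC),cv2.resize(t[90:190,190:320],(390,300),interpolation=cv2.INTER_CUBIC)]))
E
python3 arc.py 6 12
```

```text
pos [0.6305 0.1226 0.0226] yaw 85.30973809090091 local [np.float64(0.15936708676857336), np.float64(0.031372422049730564)] F tool [0.1937 0.7878 0.6894] w 0.005290891731405724 t 14.75
[0.3 1.4 0. ] 0.009
[0.5 2.8 0. ] 0.017
[0.8 4.2 0. ] 0.026
[1.  5.6 0. ] 0.035
[1.2 7.  0. ] 0.044
[1.4 8.4 0. ] 0.052
[1.6 9.8 0. ] 0.061
[ 1.8 11.2  0. ] 0.07
[ 2.  12.6  0. ] 0.079
[ 2.1 14.   0. ] 0.087
[ 2.3 15.4  0. ] 0.096
[ 2.4 16.8  0. ] 0.105
```

View pics/w9.png

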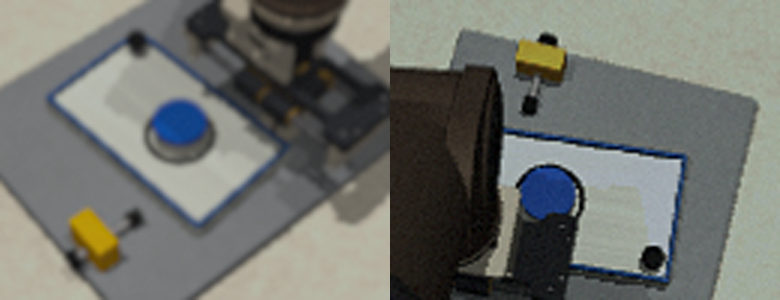

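The pot is still in the ring, and the buffer gap is now roughly 15 mm. I'll creep in.

Call:
jog_arm([
  {"translation": [0.3,1.4,0],"turn": [0,0,0.009]},
  {"translation": [0.5,2.8,0],"turn": [0,0,0.017]},
  {"translation": [0.8,4.2,0],"turn": [0,0,0.026]},
  {"translation": [1,5.6,0],"turn": [0,0,0.035]},
  {"translation": [1.2,7,0],"turn": [0,0,0.044]},
  {"translation": [1.3,7.7,0],"turn": [0,0,0.048]},
  {"translation": [1.4,8.4,0],"turn": [0,0,0.052]},
  {"translation": [1.4,8.4,0],"turn": [0,0,0.052]},
])

```text
clock: 15.42
position: [0.6389, 0.1234, 0.0225]
ee_rot: [2.365, 2.068, 0.0]
force: [-0.0, 0.2, 0.2]
width: 0.007
```

Call:
jog_arm([
  {"translation": [0.1,0.7,0],"turn": [0,0,0.0045]},
  {"translation": [0.3,1.4,0],"turn": [0,0,0.009]},
  {"translation": [0.3,1.4,0],"turn": [0,0,0.009]},
])

```text
clock: 15.67
position: [0.6403, 0.1235, 0.0226]
ee_rot: [2.375, 2.057, 0.0]
force: [-0.3, 0.0, 0.8]
width: 0.007
```

Call:
jog_arm([
  {"translation": [0.1,0.7,0],"turn": [0,0,0.0045]},
  {"translation": [0.3,1.4,0],"turn": [0,0,0.009]},
  {"translation": [0.3,1.4,0],"turn": [0,0,0.009]},
])

```text
clock: 15.92
position: [0.6418, 0.1236, 0.0226]
ee_rot: [2.384, 2.046, 0.0]
force: [-1.4, 0.0, -0.2]
width: 0.007
```

```bash
python3 arc.py 4 4; python3 - <<'E'
from tray import *
# expected tray far side near buffer
c=cam('wrist')
t=cam('top'); arm.get_image('top')
for q in ('stop','tray','ring'):
    for r in arm.landmark_of('top',q)[:1]: print(q,r)
E
```

```text
pos [0.6418 0.1236 0.0226] yaw 81.27246154134413 local [np.float64(0.1595375294112629), np.float64(0.031452558569814056)] F tool [-0.1607 -1.3695  0.2352] w 0.00697922381526835 t 15.9167
[0.5 2.8 0. ] 0.017
[1.  5.6 0. ] 0.035
[1.4 8.4 0. ] 0.052
[ 1.8 11.2  0. ] 0.07
stop {'at': [238.9, 115.4], 'confidence': 0.62}
tray {'at': [273.7, 179.8], 'confidence': 0.74}
ring {'at': [245.9, 153.4], 'confidence': 0.78}
```

Still free. Continuing in roughly 1 mm steps.

Call:
jog_arm([
  {"translation": [0.1,0.7,0],"turn": [0,0,0.0045]},
  {"translation": [0.3,1.4,0],"turn": [0,0,0.009]},
  {"translation": [0.3,1.4,0],"turn": [0,0,0.009]},
])

```text
clock: 16.37
position: [0.6432, 0.1237, 0.0226]
ee_rot: [2.393, 2.035, 0.0]
force: [-0.7, -0.0, -0.6]
width: 0.004
```

Call:
jog_arm([
  {"translation": [0.1,0.5,0],"turn": [0,0,0.003]},
  {"translation": [0.2,1,0],"turn": [0,0,0.006]},
  {"translation": [0.2,1,0],"turn": [0,0,0.006]},
])

```text
clock: 16.62
position: [0.6442, 0.1238, 0.0226]
ee_rot: [2.399, 2.028, 0.0]
force: [-1.0, 0.7, 0.2]
width: 0.002
```

Call:
jog_arm([
  {"translation": [0.1,0.5,0],"turn": [0,0,0.003]},
  {"translation": [0.2,1,0],"turn": [0,0,0.006]},
  {"translation": [0.2,1,0],"turn": [0,0,0.006]},
])

```text
clock: 16.87
position: [0.6452, 0.1238, 0.0226]
ee_rot: [2.405, 2.021, 0.0]
force: [-0.1, -0.2, -0.9]
width: 0.006
```

Call:
jog_arm([
  {"translation": [0.1,0.5,0],"turn": [0,0,0.003]},
  {"translation": [0.2,1,0],"turn": [0,0,0.006]},
  {"translation": [0.2,1,0],"turn": [0,0,0.006]},
])

```text
clock: 17.12
position: [0.6463, 0.1238, 0.0226]
ee_rot: [2.411, 2.014, 0.0]
force: [-0.4, 0.3, 0.4]
width: 0.004
```

Call:
jog_arm([
  {"translation": [0.1,0.5,0],"turn": [0,0,0.003]},
  {"translation": [0.2,1,0],"turn": [0,0,0.006]},
  {"translation": [0.2,1,0],"turn": [0,0,0.006]},
])

```text
clock: 17.37
position: [0.6473, 0.1238, 0.0226]
ee_rot: [2.417, 2.007, 0.0]
force: [-0.4, 0.1, 0.4]
width: 0.003
```

Call:
jog_arm([
  {"translation": [0.1,0.5,0],"turn": [0,0,0.003]},
  {"translation": [0.2,1,0],"turn": [0,0,0.006]},
  {"translation": [0.2,1,0],"turn": [0,0,0.006]},
])

```text
clock: 17.62
position: [0.6483, 0.1238, 0.0226]
ee_rot: [2.423, 1.999, 0.0]
force: [-0.7, 0.2, 0.3]
width: 0.006
```

Call:
jog_arm([
  {"translation": [0.1,0.5,0],"turn": [0,0,0.003]},
  {"translation": [0.2,1,0],"turn": [0,0,0.006]},
  {"translation": [0.2,1,0],"turn": [0,0,0.006]},
])

```text
clock: 17.87
position: [0.6493, 0.1239, 0.0226]
ee_rot: [2.429, 1.992, 0.0]
force: [-0.3, 0.3, -0.2]
width: 0.007
```

Call:
jog_arm([
  {"translation": [0.1,0.5,0],"turn": [0,0,0.003]},
  {"translation": [0.2,1,0],"turn": [0,0,0.006]},
  {"translation": [0.2,1,0],"turn": [0,0,0.006]},
])

```text
clock: 18.12
position: [0.6503, 0.1238, 0.0226]
ee_rot: [2.435, 1.985, 0.0]
force: [-0.3, 0.7, 0.8]
width: 0.007
```

```bash
python3 - <<'E'
from tray import *
t=arm.get_image('top'); s=arm.get_image('scene')
cv2.imwrite('pics/w10.png',np.hstack([cv2.resize(s[185:285,190:320],(390,300),interpolation=cv2.INTER_CUBIC),cv2.resize(t[90:190,190:320],(390,300),interpolation=cv2.INTER_CUBIC)]))
# gap along the buffer line in top picture: blue rim rows per column near the buffer
hsv=cv2.cvtColor(t,cv2.COLOR_BGR2HSV); g=t.max(2)
for x in (232,234,236,238): print(x,[(y,*t[y,x]) for y in range(118,138)])
E
python3 arc.py 2 2
```

```text
232 [(118, np.uint8(110), np.uint8(112), np.uint8(104)), (119, np.uint8(112), np.uint8(114), np.uint8(107)), (120, np.uint8(115), np.uint8(116), np.uint8(108)), (121, np.uint8(111), np.uint8(112), np.uint8(108)), (122, np.uint8(113), np.uint8(113), np.uint8(107)), (123, np.uint8(112), np.uint8(113), np.uint8(109)), (124, np.uint8(112), np.uint8(110), np.uint8(107)), (125, np.uint8(115), np.uint8(116), np.uint8(108)), (126, np.uint8(94), np.uint8(93), np.uint8(87)), (127, np.uint8(116), np.uint8(63), np.uint8(35)), (128, np.uint8(32), np.uint8(19), np.uint8(8)), (129, np.uint8(169), np.uint8(177), np.uint8(168)), (130, np.uint8(178), np.uint8(176), np.uint8(167)), (131, np.uint8(172), np.uint8(174), np.uint8(165)), (132, np.uint8(174), np.uint8(172), np.uint8(163)), (133, np.uint8(177), np.uint8(175), np.uint8(166)), (134, np.uint8(183), np.uint8(177), np.uint8(168)), (135, np.uint8(168), np.uint8(171), np.uint8(162)), (136, np.uint8(172), np.uint8(169), np.uint8(162)), (137, np.uint8(177), np.uint8(173), np.uint8(165))]
234 [(118, np.uint8(108), np.uint8(108), np.uint8(101)), (119, n
[... 2506 characters left out ...]
nt8(38)), (129, np.uint8(87), np.uint8(43), np.uint8(19)), (130, np.uint8(59), np.uint8(60), np.uint8(56)), (131, np.uint8(175), np.uint8(174), np.uint8(169)), (132, np.uint8(177), np.uint8(174), np.uint8(165)), (133, np.uint8(170), np.uint8(172), np.uint8(163)), (134, np.uint8(176), np.uint8(173), np.uint8(164)), (135, np.uint8(176), np.uint8(169), np.uint8(160)), (136, np.uint8(171), np.uint8(170), np.uint8(162)), (137, np.uint8(172), np.uint8(173), np.uint8(161))]
pos [0.6503 0.1238 0.0226] yaw 78.37717091464926 local [np.float64(0.15964087995370782), np.float64(0.03119607639180508)] F tool [-0.8903 -0.112   0.3488] w 0.0049439070910857275 t 18.2167
[0.5 2.8 0. ] 0.017
[1.  5.6 0. ] 0.035
```

In the top picture the rim is now right at the buffer. I'll take 1 mm steps and watch the force.

Call:
jog_arm([
  {"translation": [0.1,0.5,0],"turn": [0,0,0.003]},
  {"translation": [0.2,1,0],"turn": [0,0,0.006]},
  {"translation": [0.2,1,0],"turn": [0,0,0.006]},
])

```text
clock: 18.47
position: [0.6514, 0.1238, 0.0226]
ee_rot: [2.441, 1.977, 0.0]
force: [-0.4, 1.2, -1.2]
width: 0.007
```

Call:
jog_arm([
  {"translation": [0.1,0.5,0],"turn": [0,0,0.003]},
  {"translation": [0.2,1,0],"turn": [0,0,0.006]},
  {"translation": [0.2,1,0],"turn": [0,0,0.006]},
])

```text
clock: 18.72
position: [0.6524, 0.1238, 0.0226]
ee_rot: [2.447, 1.97, 0.0]
force: [-0.4, 0.2, 0.7]
width: 0.003
```

Call:
jog_arm([
  {"translation": [0.1,0.5,0],"turn": [0,0,0.003]},
  {"translation": [0.2,1,0],"turn": [0,0,0.006]},
  {"translation": [0.2,1,0],"turn": [0,0,0.006]},
])

```text
clock: 18.97
position: [0.6534, 0.1238, 0.0226]
ee_rot: [2.453, 1.963, 0.0]
force: [-0.1, 0.4, -0.8]
width: 0.008
```

Call:
jog_arm([
  {"translation": [0.1,0.5,0],"turn": [0,0,0.003]},
  {"translation": [0.2,1,0],"turn": [0,0,0.006]},
  {"translation": [0.2,1,0],"turn": [0,0,0.006]},
])

```text
clock: 19.22
position: [0.6544, 0.1238, 0.0226]
ee_rot: [2.459, 1.955, 0.0]
force: [-0.4, 0.0, 0.2]
width: 0.003
```

Call:
jog_arm([
  {"translation": [0.1,0.5,0],"turn": [0,0,0.003]},
  {"translation": [0.2,1,0],"turn": [0,0,0.006]},
  {"translation": [0.2,1,0],"turn": [0,0,0.006]},
])

```text
clock: 19.47
position: [0.6552, 0.1238, 0.0225]
ee_rot: [-2.465, -1.948, 0.0]
force: [-1.5, 0.5, 1.3]
width: 0.003
```

```bash
python3 - <<'E'
from tray import *
t=arm.get_image('top'); s=arm.get_image('scene'); ct=cam('top')
cv2.imwrite('pics/w11.png',np.hstack([cv2.resize(s[185:285,190:320],(390,300),interpolation=cv2.INTER_CUBIC),cv2.resize(t[90:190,190:320],(390,300),interpolation=cv2.INTER_CUBIC)]))
# far-side rim line (blue) in the top picture -> world heading
def rim(im):
    im=im.astype(int); d=im[:,:,0]-im[:,:,2]; P=[]
    for x in range(242,280):
        col=d[110:150,x]; 
        if col.max()>25: P.append((x,110+(col.clip(15)-15)@np.arange(40)/(col.clip(15)-15).sum()))
    W=np.array([atz(ct,p,.036)[:2] for p in P]); v=np.linalg.svd(W-W.mean(0))[2][0]; return np.degrees(np.arctan2(v[1],v[0]))%180,W[0],W[-1]
print(rim(t))
full=cv2.imread('pics/top0.png')
E
python3 arc.py 1 1
```

```text
(np.float64(108.00069956426321), array([0.7339, 0.0624]), array([ 0.7551, -0.0368]))
pos [0.6552 0.1238 0.0225] yaw 76.66041316285506 local [np.float64(0.15973965800666173), np.float64(0.0312377851478607)] F tool [ 0.3517 -1.5823  0.2103] w 0.0028103349008827155 t 19.5667
[ 0.5  2.8 -0. ] 0.017
```

View pics/w11.png

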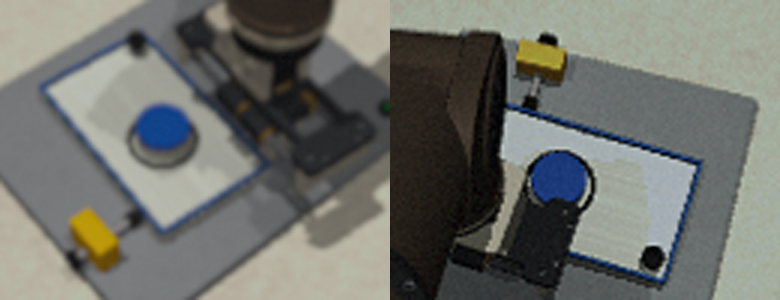

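The rim is touching the buffer: at (530,103) in the right panel, and at (135,218) in the scene view. The pot is in its ring. The last step showed the first resistance, so I'll go in smaller steps.

Call:
jog_arm([
  {"translation": [0.1,0.5,0],"turn": [0,0,0.003]},
  {"translation": [0.1,0.8,0],"turn": [0,0,0.005]},
  {"translation": [0.1,0.8,0],"turn": [0,0,0.005]},
])

```text
clock: 19.82
position: [0.6556, 0.1238, 0.0224]
ee_rot: [-2.469, -1.942, 0.001]
force: [-3.8, 0.2, 1.0]
width: 0.01
```

Call:
jog_arm([
  {"translation": [0.1,0.5,0],"turn": [0,0,0.003]},
  {"translation": [0.1,0.8,0],"turn": [0,0,0.005]},
  {"translation": [0.1,0.8,0],"turn": [0,0,0.005]},
])

```text
clock: 20.07
position: [0.656, 0.1238, 0.0223]
ee_rot: [-2.473, -1.935, 0.002]
force: [-5.8, 0.2, 2.1]
width: 0.004
```

Call:
jog_arm([
  {"translation": [0.1,0.5,0],"turn": [0,0,0.002]},
  {"translation": [0.1,0.8,0],"turn": [0,0,0.004]},
  {"translation": [0.1,0.8,0],"turn": [0,0,0.004]},
])

```text
clock: 20.32
position: [0.6563, 0.1239, 0.0222]
ee_rot: [-2.476, -1.93, 0.003]
force: [-6.5, 1.3, 3.7]
width: 0.003
```

```bash
python3 arc.py 1 1
```

```text
pos [0.6563 0.1239 0.0222] yaw 75.86355791784214 local [np.float64(0.15962190253472489), np.float64(0.03238043275390582)] F tool [-0.3285 -6.6729 -3.6893] w 0.0030223634430066363 t 20.3167
[ 0.5  2.8 -0. ] 0.017
```

Call:
jog_arm([
  {"translation": [0,0.3,-0.4],"turn": [0,0,0]},
  {"translation": [0,0.6,-0.4],"turn": [0,0,0]},
  {"translation": [0,0.6,-0.4],"turn": [0,0,0]},
  {"translation": [0,0.6,-0.4],"turn": [0,0,0]},
])

```text
clock: 20.65
position: [0.6564, 0.1238, 0.0222]
ee_rot: [-2.476, -1.93, 0.004]
force: [-7.8, 1.5, 1.4]
width: 0.01
```

Call:
jog_arm([
  {"translation": [0,0.4,0],"turn": [0,0,0]},
  {"translation": [0,0.4,0],"turn": [0,0,0]},
  {"translation": [0,0.4,0],"turn": [0,0,0]},
])

```text
clock: 20.9
position: [0.6566, 0.1239, 0.0222]
ee_rot: [-2.475, -1.93, 0.005]
force: [-7.2, 1.4, 1.6]
width: 0.003
```

Call:
jog_arm([
  {"translation": [0,0,0],"turn": [0,0,0]},
  {"translation": [0,0,0],"turn": [0,0,0]},
  {"translation": [0,0,0],"turn": [0,0,0]},
  {"translation": [0,0,0],"turn": [0,0,0]},
])

```text
clock: 21.23
position: [0.6566, 0.1238, 0.0222]
ee_rot: [-2.475, -1.93, 0.005]
force: [-8.4, 1.7, 2.5]
width: 0.007
```

Call:
jog_arm([
  {"translation": [0,0.3,0],"turn": [0,0,0]},
  {"translation": [0,0.3,0],"turn": [0,0,0]},
  {"translation": [0,0.3,0],"turn": [0,0,0]},
  {"translation": [0,0.3,0],"turn": [0,0,0]},
  {"translation": [0,0.3,0],"turn": [0,0,0]},
])

```text
clock: 21.65
position: [0.6567, 0.1238, 0.0222]
ee_rot: [-2.475, -1.93, 0.005]
force: [-8.6, 1.9, 1.3]
width: 0.003
```

Call:
jog_arm([
  {"translation": [0,0,0],"turn": [0,0,0]},
  {"translation": [0,0,0],"turn": [0,0,0]},
  {"translation": [0,0,0],"turn": [0,0,0]},
  {"translation": [0,0,0],"turn": [0,0,0]},
  {"translation": [0,0,0],"turn": [0,0,0]},
  {"translation": [0,0,0],"turn": [0,0,0]},
])

```text
clock: 22.15
position: [0.6567, 0.1238, 0.0222]
ee_rot: [-2.475, -1.93, 0.005]
force: [-8.3, 0.7, 2.7]
width: 0.005
```

Call:
jog_arm([
  {"translation": [0,0,0],"turn": [0,0,0]},
  {"translation": [0,0,0],"turn": [0,0,0]},
  {"translation": [0,0,0],"turn": [0,0,0]},
  {"translation": [0,0,0],"turn": [0,0,0]},
  {"translation": [0,0,0],"turn": [0,0,0]},
  {"translation": [0,0,0],"turn": [0,0,0]},
])

```text
clock: 22.65
position: [0.6567, 0.1238, 0.0222]
ee_rot: [-2.475, -1.93, 0.005]
force: [-9.2, 1.4, 2.0]
width: 0.002
```

Held at about 8.8 N for more than a second. Now I'll let go slowly.

Call:
jog_arm([
  {"translation": [0,-0.4,0],"turn": [0,0,0]},
  {"translation": [0,-0.8,0],"turn": [0,0,0]},
  {"translation": [0,-1.2,0],"turn": [0,0,0]},
  {"translation": [0,-1.6,0],"turn": [0,0,0]},
  {"translation": [0,-2,0],"turn": [0,0,0]},
  {"translation": [0,-2.4,0],"turn": [0,0,0]},
  {"translation": [0,-2.8,0],"turn": [0,0,0]},
  {"translation": [0,-3.2,0],"turn": [0,0,0]},
  {"translation": [0,-3.8,0],"turn": [0,0,0]},
  {"translation": [0,-4.6,0],"turn": [0,0,0]},
  {"translation": [0,-6,0],"turn": [0,0,0]},
  {"translation": [0,-9,0],"turn": [0,0,0]},
])

```text
clock: 23.65
position: [0.6516, 0.125, 0.0236]
ee_rot: [2.477, 1.929, 0.003]
force: [0.4, -0.3, 0.1]
width: 0.005
```

Call:
jog_arm([
  {"translation": [0,-10,0],"turn": [0,0,0]},
  {"translation": [0,-25,0],"turn": [0,0,0]},
  {"translation": [0,-40,0],"turn": [0,0,0]},
  {"translation": [0,-50,-20],"turn": [0,0,0]},
  {"translation": [0,-50,-55],"turn": [0,0,0]},
  {"translation": [0,-50,-90],"turn": [0,0,0]},
  {"translation": [0,-50,-120],"turn": [0,0,0]},
  {"translation": [0,-40,-140],"turn": [0,0,0]},
  {"translation": [0,-20,-140],"turn": [0,0,0]},
  {"translation": [0,0,-140],"turn": [0,0,0]},
  {"translation": [0,10,-140],"turn": [0,0,0]},
  {"translation": [0,10,-140],"turn": [0,0,0]},
])

```text
clock: 24.65
position: [0.6622, 0.1216, 0.1635]
ee_rot: [2.478, 1.928, 0.003]
force: [-0.5, 0.3, 0.4]
width: 0.008
```

```bash
python3 - <<'E'
from tray import *
c=cam('wrist'); im=arm.get_image('wrist'); t=arm.get_image('top')
cv2.imwrite('pics/w12.png',np.hstack([im,cv2.resize(t[90:190,210:305],(288,384),interpolation=cv2.INTER_CUBIC)]))
g=cv2.cvtColor(im,cv2.COLOR_BGR2GRAY); m=(g<60).astype(np.uint8); n,l,st,ce=cv2.connectedComponentsWithStats(m)
for i in range(1,n):
    x,y,w,h,a=st[i]
    if 300<a<2500:
        cn=max(cv2.findContours((l==i).astype(np.uint8),0,1)[0],key=len); e=cv2.fitEllipse(cn); print(st[i],e,'z34',atz(c,e[0],.034))
hsv=cv2.cvtColor(im,cv2.COLOR_BGR2HSV); m=cv2.inRange(hsv,(105,120,40),(130,255,255)); n,l,st,ce=cv2.connectedComponentsWithStats(m)
for i in range(1,n):
    if st[i,4]>100: print('blue',st[i],ce[i],atz(c,ce[i],.054))
print(arm.observe()['position'],arm.observe()['force'])
E
```

```text
[272   8  24  26 417] ((283.2250671386719, 20.449304580688477), (23.059398651123047, 25.854928970336914), 14.905261039733887) z34 [0.539  0.1775 0.034 ]
[248 231  13  58 515] ((253.77415466308594, 259.93267822265625), (12.59756851196289, 56.96702575683594), 178.92140197753906) z34 [0.7364 0.1034 0.034 ]
blue [  59  186  220   48 1064] [177.8741 195.734 ] [0.6518 0.0585 0.054 ]
blue [ 66 226  14  44 222] [ 72.4865 248.1486] [ 0.6752 -0.048   0.054 ]
blue [172 232  37   9 226] [189.3894 236.9735] [0.6904 0.0566 0.054 ]
blue [ 82 300  45   8 203] [102.5074 304.7094] [ 0.7366 -0.0438  0.054 ]
[0.6599 0.1227 0.1629] [-0.0129 -0.3508 -0.21  ]
```

Call:
jog_arm([
  {"translation": [-10,20,-30],"turn": [0,0,0]},
  {"translation": [-25,50,-50],"turn": [0,0,0]},
  {"translation": [-40,80,-50],"turn": [0,0,0]},
  {"translation": [-40,105,-50],"turn": [0,0,0]},
  {"translation": [-40,105,-50],"turn": [0,0,0]},
  {"translation": [-40,105,-50],"turn": [0,0,0]},
  {"translation": [-40,105,-50],"turn": [0,0,0]},
])

```text
clock: 25.33
position: [0.751, 0.0596, 0.2126]
ee_rot: [-2.476, -1.931, 0.001]
force: [-0.3, -0.0, 0.2]
width: 0.003
```

```bash
python3 - <<'E'
from tray import *
c=cam('wrist'); im=arm.get_image('wrist'); cv2.imwrite('pics/w13.png',im)
g=cv2.cvtColor(im,cv2.COLOR_BGR2GRAY); m=(g<60).astype(np.uint8); n,l,st,ce=cv2.connectedComponentsWithStats(m)
for i in range(1,n):
    if 80<st[i,4]<2500 and st[i,1]+st[i,3]<245:
        cn=max(cv2.findContours((l==i).astype(np.uint8),0,1)[0],key=len); e=cv2.fitEllipse(cn); print(st[i],'ctr',np.round(e[0],1),'ax',np.round(e[1],1),'z34',atz(c,e[0],.034))
hsv=cv2.cvtColor(im,cv2.COLOR_BGR2HSV); b=cv2.inRange(hsv,(105,120,40),(130,255,255)); n,l,st,ce=cv2.connectedComponentsWithStats(b)
for i in range(1,n):
    if st[i,4]>100: print('blue',st[i],ce[i],atz(c,ce[i],.054))
for q in ('stop','ring','pin','pot_blue'):
    for r in arm.landmark_of('wrist',q)[:1]: print(q,r['at'],r['confidence'])
# far rim (at y=-102): expected world at the buffer, and black/blue pixel map in its neighbourhood
q=np.load('q.npy'); h=np.radians(75.9)
P=proj(c,[*place(q,145,-102,h),.036]); print('rim at buffer px',P)
x,y=P.astype(int)
for yy in range(max(y-14,0),min(y+26,384),2):
    print(yy,''.join('B' if b[yy,xx] else ('#' if g[yy,xx]<60 else '.') for xx in range(x-36,x+36)))
print(arm.observe()['position'],arm.observe()['force'])
E
```

```text
[223  74  93  55 307] ctr [315.7  73.4] ax [32.8 33.3] z34 [0.6713 0.1419 0.034 ]
[114  85  45 112 574] ctr [134.8 147.8] ax [ 26.9 135.3] z34 [ 0.6967 -0.0514  0.034 ]
[203 105  64  64 635] ctr [234.6 136.8] ax [62.5 63.4] z34 [0.7109 0.0505 0.034 ]
[218 189  94   4 115] ctr [263.6 190.4] ax [ 1.2 81.4] z34 [0.7729 0.0657 0.034 ]
[279 194  13  11 129] ctr [284.9 198.7] ax [11.2 13.3] z34 [0.7874 0.0855 0.034 ]
blue [ 110   73  207  126 2204] [216.8181 135.652 ] [0.7038 0.036  0.054 ]
blue [ 208  114   51   53 2093] [233.1792 139.9728] [0.7116 0.05   0.054 ]
stop [284.9, 218.5] 0.59
pin [132.4, 101.5] 0.95
pot_blue [235.7, 134.3] 0.98
rim at buffer px [276.2946 197.2707]
183 ........................................................................
185 ........................................................................
187 ........................................................................
189 ........................................####..#B#####BBBBBBBBBBBBBBBBBBB
191 #B#BBBBBBBBBBBBBBBBBBBBBBBBBBBBBBBBBBBBBBBBBBBBBBBBBBBBBBBBBBBBBBBBBBBBB
193 BBBBBBBBBBBBBBBBBBBBBBBBBBBBBBB
[... 468 characters left out ...]
...................................
207 ........................................................................
209 ........................................................................
211 ........................................................................
213 ........................................................................
215 ........................................................................
217 ........................................................................
219 ........................................................................
221 ........................................................................
[0.7514 0.0595 0.2133] [-0.2107  0.8328  0.2996]
```

```bash
python3 - <<'E'
import cv2
im=cv2.imread('pics/w13.png')
for x in (282,285,288): print(x,[im[y,x].tolist() for y in range(189,198)])
print(270,[im[y,270].tolist() for y in range(189,198)])
from h import *; c=cam('wrist'); print(proj(c,[.787,.0855,.033])-proj(c,[.788,.0855,.033]))
E
```

```text
282 [[67, 57, 50], [88, 52, 26], [150, 91, 53], [148, 91, 52], [140, 88, 51], [41, 31, 30], [22, 27, 34], [26, 29, 33], [28, 30, 34]]
285 [[95, 91, 89], [91, 50, 24], [153, 93, 52], [165, 101, 58], [123, 77, 48], [41, 39, 41], [30, 37, 40], [35, 41, 41], [36, 40, 41]]
288 [[60, 48, 43], [103, 58, 29], [175, 109, 62], [166, 102, 58], [114, 74, 47], [38, 37, 39], [30, 37, 40], [34, 36, 40], [34, 37, 40]]
270 [[111, 119, 121], [60, 36, 24], [131, 79, 42], [147, 89, 49], [141, 88, 53], [115, 108, 101], [149, 156, 160], [152, 158, 160], [150, 155, 157]]
[-0.20317186 -0.86524203]
```

No gap shows between rim and buffer, and the pot is centred in its ring. Handing in.

```bash
python3 -c "
from cell import arm
print(arm.sign_off())"
```

```text
the job is handed in; nothing more can be done
None
```

The job is done and handed in. The blue-lidded pot is in the ring, and the tray is bedded against the buffer at the yellow stop. I handed it in at about 26 s on the robot's clock.

- **Placing:** I set the pot down with the tray at its loading position. Its underside came to 29.9 mm, which is plate level. Afterwards the pot and ring centres agreed to about 1 mm.
- **Bedding:** I pushed the tray round near its free corner until it met the buffer. I held it for about 1.4 s at a measured 8.3–9.2 N, then eased off slowly and raised the arm clear.
- **Buffer force:** By the text's 0.7–1 factor, the buffer felt about 6–9 N. The highest reading while pushing was about 9.3 N. Readings came only at the end of each move.
- **Last checks:** After release, the wrist picture showed no visible gap between rim and buffer, to well under 1 mm. The pot was still within about 1 mm of the ring's centre, and the robot was touching nothing.
- **What did not go as planned:**
  - The last wrist picture could not be viewed because I had reached the 12-picture limit. I checked it from its pixel values instead.
  - A check of the tray's heading from the top camera gave nonsense (108° against the gripper's 77°), so I discarded it.
  - One move was refused for a missing field and then repeated correctly.
  - Setting the pot down pressed it on the plate with about 13 N for a moment.

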